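# Hang a sprayed van body on the drying rail

## Task

Take the paint hanger that carries the box-shaped covered van (not the round tank) by its grip block and hang it on the drying rail: lift its hook tongue over the rail's front lip from the robot's side and lower it gently behind the lip. Then feel your way along the rail, with only light pressure (25 N is already too hard), until the tongue drops into the notch in the steel strip inside the channel and sits fully home on the channel floor, and let go. Leave everything else as it stands.

Things in the scene. Friction and masses are not known exactly. Their poses are not given: they have to be found in the camera images.
- van_hanger: Hanger to hang: C-shaped steel frame with a plain grey box-shaped van body (40 x 130 mm, roof 44 x 134) fixed under it; 174 mm tall, 0.25-0.43 kg, balanced about its grip block. Origin: bench level below grip block and tongue; z up, y along the van, -x towards the spine. Heights: van 0-45 mm, foot to 51, open throat 51-90. Spine 6 x 16 mm, inner face at x -20.
- van_hanger_grip (a point): Middle of its upright grip block, 156 mm above the origin: 20 mm in x, 16 mm in y, heights 128-174 mm. Pinch it from above, fingers closing along the hanger's y. The arm below it (heights 120-128, 16 mm wide in y) runs to the spine.
- van_hanger_hook (a point): Centre of the underside of its hook tongue, 90 mm above the origin. The tongue points down from the arm, is 8 mm thick in x, 28 mm wide in y, heights 90-120 mm; its thickness is centred on the origin's axis.
- tank_hanger: A like hanger carrying a round tank body (diameter 38, length 130 mm): a bystander, leave alone. It can stand on either side. Origin: centre of its underside.
- rail: Aluminium drying rail fixed to the bench: an open-topped channel 400 mm long along its y, on two posts at y = +-188 mm (feet 60 x 50 mm). Origin on the bench below its middle, z up, x points away from the robot (yaw at most 0.15). Heights: channel underside 135 mm, channel floor 140, front lip top 162, back wall top 168.
- channel (a point): Centre of the bare channel floor (140 mm above the bench), at mid length; axes as the rail's. The channel is 16 mm wide inside (x -8 to +8), walls 4 mm thick. When home, the tongue's underside is at this height.
- lip (a point): Middle of the top edge of the front anti-jump lip (rail x -10 mm, 162 mm above the bench, 22 mm above the channel floor). A dark steel strip 8 mm thick covers the channel floor except one notch 36 mm long. The notch's middle lies anywhere within 38 mm either way of mid length and is NOT measured: feel for it (the tongue can go 8 mm lower there) or see it from above. The strip does not move.
- paint_jar: Small glass jar, 34 mm across, 48 mm tall, between the hangers. Bystander; origin centre of underside.
- thinner_bottle: Bottle 44 mm across, 100 mm tall. Bystander; origin centre of underside.
- screwdriver: Screwdriver 160 mm long lying along its x. Bystander.
- brush: Paint brush 170 mm long lying along its x. Bystander.
- flat_wagon: Model flat wagon, 36 x 120 x 23 mm, long along its y. Bystander; origin centre of underside.
- filler_can: Aluminium can 52 mm across, 55 mm tall, behind the rail. Bystander; origin centre of underside.
Not all that is in view belongs to the job. Leave any orange or pink look-alike of the van_hanger alone.

How it is judged:
By the outcome, as a careful person would: the job done as asked, in the order asked, and still so for the second after the job is handed in, with the robot touching nothing.
It also fails if it takes over 72 s, if anything falls off the work surface, if the arm or the gripper's body presses on something with over 40 N, if the wrist force passes 120 N, or if a joint passes its speed limit or range.

## Robot

A 7-joint arm with a two-finger parallel gripper is mounted at the origin on the work surface. World frame = base frame: x ahead of the robot, y to its left, z up, the work surface at z = 0. Lengths are in m, angles in rad, forces in N, time in s.
With the tool pointing down it reaches from about 0.4 to 0.85 m from the base axis. Payload 4.5 kg.
Tool frame: the origin (TCP) lies between the finger pads; the fingertips stand 11 mm ahead of it and the grasp point (between the pads) lies 8 mm behind it (r.nose_length is the distance from the TCP to the fingertips, in m); z points along the fingers, y is the line along which they close (so a half turn about z gives the same grasp; the last joint's range is limited). The gripper opens to 88 mm and grips with 3 to 60 N. Pads are 18 mm wide; open, the fingers measure 123 mm over their backs; the gripper's body (75 mm by 187 mm) begins 45 mm behind the grasp point.
Start: joints at [-1.255, 0.689, -0.195, 1.565, 0.157, 0.902, -0.215], TCP at [0.174, 0.6, 0.25] pointing down, gripper open.
Joint ranges: [-3.01, 3.01], [-0.46, 2.08], [-1.47, 1.51], [0.13, 2.56], [-1, 4.14], [0.04, 2.09], [-2.66, 2.66]. Speed limits (rad/s): [2.57, 2.57, 3.14, 3.14, 3.14, 3.14, 3.14].

## Interface

Orientations are given as a unit quaternion [x, y, z, w].
In Python, from plant import get_state, snapshot, camera_model, r gives the robot as it stands.
- The arm moves only by the shell command python3 -m inch 'ROWS' [FORCE]. ROWS is text: rows parted by semicolons, each of 7 numbers parted by spaces: the opening, from -1 (shut) to 1 (fully open), then the shift along the tool's x, y, z in m, then the turn, a rotation vector about the tool's x, y, z in rad. A call has 1 to 20 rows; each row shifts and turns the commanded pose from where the row before left it, along the tool's axes as they then stand; what a row does not reach is not made up. A row lasts 1/12 s, in which the tool goes at most 41.7 mm and 7.16 degrees, less where a joint would pass 70% of its speed; a pose out of reach is approached as far as the arm can. A call is refused whole if a number of a shift passes 0.0417 or a number of a turn 0.125, either way. A call with a gripper value outside its range is refused whole. The fingers move at their own pace and stop on an object; FORCE is the grip in N (left out, the last holds). Time passes only in rows, so rows that do not move let the fingers close. It gives the time, the measured TCP pose, the force, the opening and the grip force at its end, in the units of the state.
- get_state(): the state, without advancing time (a new reading comes with each control period).
- snapshot(name): name is "side" or "top" or "wrist"; returns (picture, depth): 420x560x3 uint8, red, green, blue; 420x560 float32, m along the optical axis (not along the pixel's ray), 0 where there is no reading.
- camera_model(name): a dict with "intrinsics" (3x3 intrinsics, pixels), "dist" ([k1, k2, p1, p2, k3] as OpenCV has them; the pictures are not rectified), "view" (4x4, takes a point from world to camera coordinates). Camera axes: x right, y down, z forward; pixel columns grow to the right and rows downward; lengths in m; the calibration is good to about 2 mm. A picture is of the moment at which its call begins: read the wrist's pose just before it. camera_model takes no time and is no camera call; for the wrist camera it gives the pose at the moment of the call.
- r.finish_job(): hands the job in; it is judged then, once.
The state is a dict: "clock": time; "q": joint angles; "qd": joint speeds; "joint_torque": joint torques, N m; "tool_pos": TCP position; "eef_rot": TCP orientation; "contact_force": force on the tool from outside, world axes, zero at the start; "moment": the same for the moment, N m; "opening": opening from 0.0 (shut) to 1.0 (fully open); "finger_force": force on a finger pad.
Only numpy, scipy, OpenCV 4.12 (cv2) and the standard library are available. Lean on these libraries where they do the work, as an engineer would, in place of code of your own. Each camera call takes 0.05 s, during which the arm holds its last target. There are 200 camera calls.

## Working session

There is one attempt and no reset: what is moved stays moved. The work goes in short steps, Python scripts to look and compute and a shell command to move; the robot and the scene stay as the last step left them, time stands still between calls to the robot, and variables do not carry over. Pictures are saved under pics/ and viewed, at most 10 in all, crops included, and the job is handed in when it is done.

```bash
mkdir -p pics
cat > h.py <<'E'
import numpy as np, cv2
from plant import get_state, snapshot, camera_model, r
from scipy.spatial.transform import Rotation as R
def cloud(name):
    m=camera_model(name); im,d=snapshot(name)
    K=np.array(m["intrinsics"],float); D=np.array(m["dist"],float); V=np.array(m["view"],float)
    h,w=d.shape; u,v=np.meshgrid(np.arange(w),np.arange(h))
    n=cv2.undistortPoints(np.stack([u,v],-1).reshape(-1,1,2).astype(np.float64),K,D).reshape(h,w,2)
    P=np.concatenate([n*d[...,None],d[...,None]],-1)
    W=(P-V[:3,3])@V[:3,:3]
    W[d==0]=np.nan
    return im,d,W
def save(p,im,s=1):
    cv2.imwrite(p,cv2.resize(im[...,::-1],None,fx=s,fy=s,interpolation=cv2.INTER_CUBIC))
E
python3 - <<'E'
from h import *
for n in("top","side"):
    im,d,W=cloud(n); save(f"pics/{n}0.png",im,1.42); np.savez(f"{n}0.npz",im=im,W=W)
s=get_state(); print(s)
E
```

```text
{'clock': 0.1, 'q': array([-1.25520536,  0.68986959, -0.19453957,  1.56619109,  0.15726018,
        0.9025021 , -0.21511543]), 'qd': array([ 0.00030835, -0.00192489,  0.00036912, -0.00144929,  0.00050461,
        0.00069945, -0.00038315]), 'joint_torque': array([-2.80314525e-03, -5.28506756e+01, -1.27110925e+00, -1.53837311e+01,
       -5.24835801e-02,  2.00151204e-03,  4.28266821e-05]), 'tool_pos': array([0.17367188, 0.59983832, 0.24902279]), 'eef_rot': array([ 1.40407358e-01,  9.90093504e-01, -7.88262714e-04, -7.44049346e-05]), 'contact_force': array([ 0.1403128 ,  0.04375705, -0.32012727]), 'moment': array([0.00364942, 0.00787269, 0.028383  ]), 'finger_force': 0.0, 'opening': 0.9972207725046408}
```

View pics/top0.png

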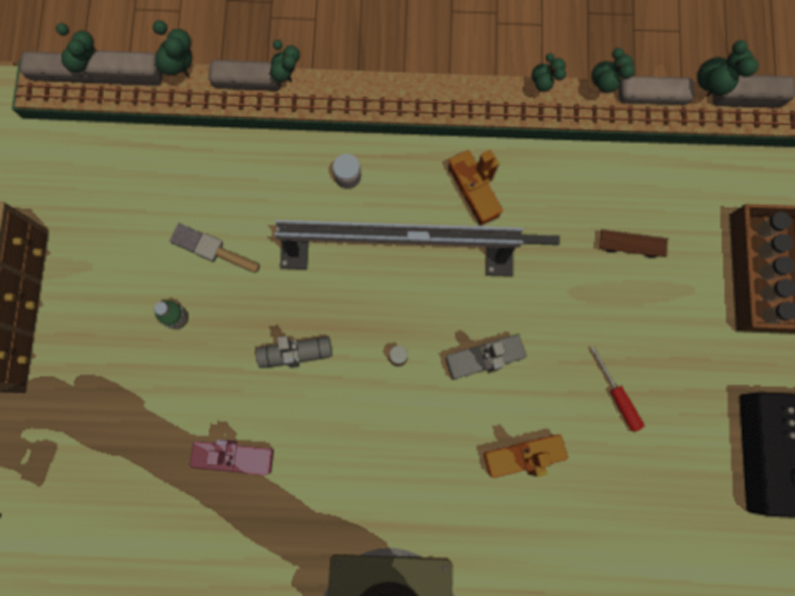

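View pics/side0.png

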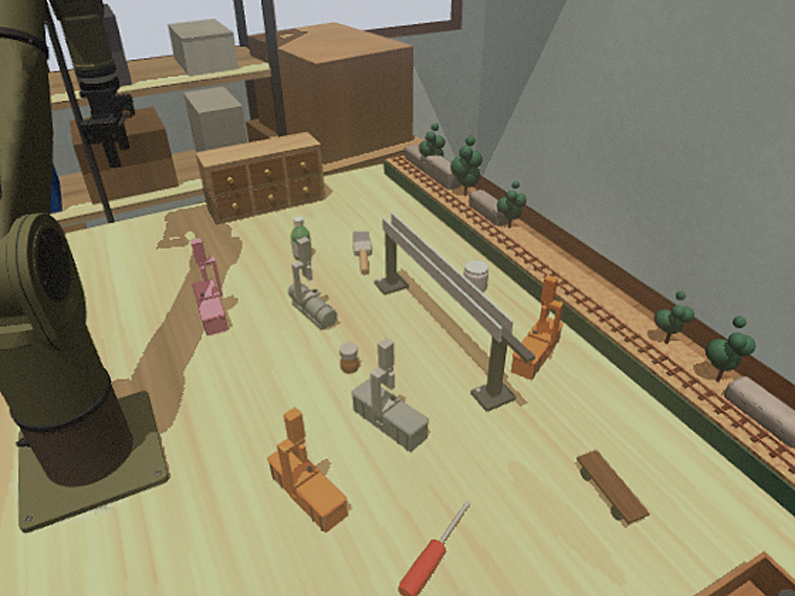

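The van hanger is at about (486,356) in the enlarged top view, with the tank at (293,350). The rail runs (277,230)–(521,240), and a light patch, probably the notch, sits at about (418,236). In the side view the van's grip is at (386,355).

Run:
```python
from h import *
t=np.load("top0.npz"); s=np.load("side0.npz")
for nm,f,box in(("top",t,(440,540,320,385)),("side",s,(340,440,330,460))):
    b=[int(k/1.42) for k in box]; W=f["W"][b[2]:b[3],b[0]:b[1]].reshape(-1,3)
    for lo,hi in((.168,.185),(.13,.165),(.115,.128),(.03,.06)):
        p=W[(W[:,2]>lo)&(W[:,2]<hi)]
        if len(p)>3: print(nm,lo,hi,len(p),np.median(p,0).round(4),p.min(0).round(4),p.max(0).round(4), cv2.minAreaRect(p[:,:2].astype(np.float32)*1000))
# rail
for nm,f in(("top",t),("side",s)):
    W=f["W"].reshape(-1,3)
    for lo,hi in((.155,.166),(.1665,.175),(.143,.152),(.137,.1425)):
        p=W[(W[:,2]>lo)&(W[:,2]<hi)&(W[:,0]>.55)&(W[:,0]<.8)&(abs(W[:,1])<.3)]
        if len(p)>5:
            print(nm,lo,hi,len(p),p.min(0).round(3),p.max(0).round(3),np.polyfit(p[:,1],p[:,0],1).round(4))
W=t["W"]
for u,v in((277,230),(521,240),(418,236),(409,236),(429,237),(521,232),(277,222),(558,240)): 
    print(u,v,W[int(v/1.42),int(u/1.42)].round(4))
save("pics/crop.png",np.hstack([t["im"][145:185,185:405]]),3.6)
```

```text
top 0.168 0.185 69 [ 0.4389 -0.1518  0.1736] [ 0.4295 -0.1628  0.1696] [ 0.45   -0.1422  0.1773] ((439.5476379394531, -152.48248291015625), (19.839664459228516, 16.137847900390625), 20.224275588989258)
top 0.13 0.165 35 [ 0.432  -0.147   0.1456] [ 0.4169 -0.1648  0.1302] [ 0.4447 -0.1423  0.1634] ((432.43707275390625, -152.8797149658203), (31.81593894958496, 11.403067588806152), 39.38352584838867)
top 0.115 0.128 55 [ 0.4264 -0.1567  0.1254] [ 0.4129 -0.1679  0.115 ] [ 0.4425 -0.1392  0.128 ] ((428.8450012207031, -155.41246032714844), (35.90596008300781, 19.65612030029297), 31.74330711364746)
top 0.03 0.06 816 [ 0.4403 -0.1409  0.0451] [ 0.4017 -0.2192  0.0361] [ 0.4826 -0.0837  0.0586] ((438.71783447265625, -153.1839599609375), (53.61506271362305, 135.12725830078125), 19.242326736450195)
side 0.168 0.185 61 [ 0.4376 -0.1559  0.1721] [ 0.4282 -0.1636  0.1683] [ 0.4491 -0.1456  0.175 ] ((438.504150390625, -153.4961700439453), (21.45381736755371, 16.14197540283203), 21.7103328704834)
side 0.13 0.165 143 [ 0.4335 -0.1597  0.1483] [ 0.4172 -0.1645  0.1301] [ 0.4485 -0.1486  0.165 ] ((433
[... 718 characters left out ...]
152] [-0.0158  0.6253]
top 0.137 0.1425 179 [ 0.61  -0.255  0.137] [0.757 0.208 0.142] [-0.0618  0.6216]
side 0.155 0.166 717 [ 0.608 -0.192  0.155] [0.768 0.211 0.166] [-0.0639  0.628 ]
side 0.1665 0.175 151 [ 0.628 -0.192  0.167] [0.765 0.201 0.174] [-0.2997  0.6563]
side 0.143 0.152 811 [ 0.608 -0.255  0.143] [0.766 0.209 0.152] [-0.0281  0.6256]
side 0.137 0.1425 200 [ 0.608 -0.254  0.137] [0.761 0.205 0.142] [-0.0907  0.6219]
277 230 [0.625  0.2071 0.1433]
521 240 [ 0.6167 -0.1882  0.1616]
418 236 [ 0.6226 -0.0242  0.1429]
409 236 [ 0.6237 -0.0103  0.1374]
429 237 [ 0.6227 -0.0427  0.1453]
521 232 [ 0.6328 -0.1893  0.1556]
277 222 [0.6299 0.204  0.1669]
558 240 [ 0.624  -0.2515  0.1448]
```

View pics/crop.png

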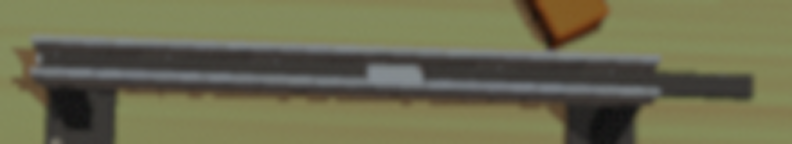

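```bash
python3 - <<'E'
from h import *
for nm in("top","side"):
    W=np.load(nm+"0.npz")["W"].reshape(-1,3)
    for lo,hi in((.155,.172),(.14,.151)):
        p=W[(W[:,2]>lo)&(W[:,2]<hi)&(W[:,0]>.58)&(W[:,0]<.66)&(W[:,1]>-.18)&(W[:,1]<.2)]
        print(nm,lo,len(p),cv2.minAreaRect(p[:,:2].astype(np.float32)*1000)); 
        ys=np.arange(-.17,.19,.03); print([ (round(float(np.percentile(q,5)),4),round(float(np.percentile(q,95)),4)) for y in ys for q in [p[(p[:,1]>y)&(p[:,1]<y+.03),0]] if len(q)])
E
python3 -m inch '1 -.0213 -.0147 0 0 0 0;1 -.0213 -.0147 0 0 0 0;1 -.0213 -.0147 0 0 0 0;1 -.0213 -.0147 0 0 0 0;1 -.0213 -.0147 0 0 0 0;1 -.0213 -.0147 0 0 0 0;1 -.0213 -.0147 0 0 0 0;1 -.0213 -.0147 0 0 0 0;1 -.0213 -.0147 0 0 0 0;1 -.0213 -.0147 0 0 0 0;1 -.0213 -.0147 0 0 0 0;1 -.0213 -.0147 0 0 0 0;1 -.0213 -.0147 0 0 0 0;1 -.0213 -.0147 0 0 0 0;1 -.0213 -.0147 0 0 0 0'
```

```text
top 0.155 953 ((623.6507568359375, 9.7322998046875), (26.524017333984375, 379.51300048828125), 0.4576960504055023)
[(0.6124, 0.6357), (0.6126, 0.6363), (0.6122, 0.6353), (0.6124, 0.6366), (0.612, 0.6351), (0.6115, 0.6353), (0.6113, 0.6355), (0.6114, 0.6342), (0.6113, 0.6346), (0.6109, 0.6338), (0.6102, 0.6344), (0.6104, 0.6335)]
top 0.14 1012 ((622.013671875, 10.180740356445312), (23.33733367919922, 379.3330383300781), 0.36006009578704834)
[(0.6128, 0.6332), (0.6126, 0.6334), (0.612, 0.6331), (0.612, 0.6327), (0.6119, 0.6327), (0.6117, 0.6322), (0.6111, 0.6318), (0.6112, 0.6313), (0.611, 0.6316), (0.6106, 0.6311), (0.6107, 0.6311), (0.6102, 0.631)]
side 0.155 759 ((622.2049560546875, 10.39337158203125), (28.24987030029297, 378.9131164550781), 0.6038755178451538)
[(0.6118, 0.6362), (0.6117, 0.6358), (0.6117, 0.6346), (0.611, 0.6344), (0.6108, 0.6348), (0.6112, 0.6341), (0.6105, 0.6332), (0.6103, 0.6331), (0.6103, 0.6334), (0.6097, 0.6339), (0.6096, 0.6336), (0.6099, 0.6326)]
side 0.14 573 ((621.7439575195312, 10.272872924804688), (25.746395111083984, 379.3574523925781), 0.6786705851554871)
[(0.6116, 0.6333), (0.6112, 0.6328), (0.6112, 0.6324), (0.6108, 0.6327), (0.6108, 0.6325), (0.6102, 0.6329), (0.61, 0.6324), (0.6099, 0.6318), (0.6093, 0.6314), (0.6089, 0.6319), (0.6092, 0.631), (0.6094, 0.6312)]
clock: 1.35
tool_pos: [0.4198, 0.2985, 0.2495]
eef_rot: [0.14, 0.99, -0.0, -0.0]
contact_force: [0.3, 0.5, -0.8]
opening: 1.003
finger_force: 0.0
```

```bash
python3 -m inch '1 -.008 -.0239 0 0 0 0;1 -.008 -.0239 0 0 0 0;1 -.008 -.0239 0 0 0 0;1 -.008 -.0239 0 0 0 0;1 -.008 -.0239 0 0 0 0;1 -.008 -.0239 0 0 0 0;1 -.008 -.0239 0 0 0 0;1 -.008 -.0239 0 0 0 0;1 -.008 -.0239 0 0 0 0;1 -.008 -.0239 0 0 0 0;1 -.008 -.0239 0 0 0 0;1 -.008 -.0239 0 0 0 0;1 -.008 -.0239 0 0 0 0;1 -.008 -.0239 0 0 0 0;1 -.008 -.0239 0 0 0 0;1 -.008 -.0239 0 0 0 0;1 -.008 -.0239 0 0 0 0;1 -.008 -.0239 0 0 0 0' && python3 -m inch '1 0 0 0 0 0 -.063;1 0 0 0 0 0 -.063;1 0 0 0 0 0 -.063;1 0 0 0 0 0 -.063;1 0 0 0 0 0 -.063;1 0 0 0 0 0 -.063;1 0 0 0 0 0 -.063;1 0 0 0 0 0 -.063;1 0 0 0 0 0 -.063;1 0 0 0 0 0 -.063;1 0 0 0 0 0 0;1 0 0 0 0 0 0'
python3 - <<'E'
from h import *
s=get_state(); print(s["tool_pos"],R.from_quat(s["eef_rot"]).as_matrix().round(3),s["q"].round(2))
im,d,W=cloud("wrist"); save("pics/w1.png",im,1.42); np.savez("w1.npz",im=im,W=W)
p=W.reshape(-1,3); p=p[(abs(p[:,0]-.439)<.05)&(abs(p[:,1]+.153)<.1)]
for lo,hi in((.168,.18),(.115,.128),(.04,.06)):
    q=p[(p[:,2]>lo)&(p[:,2]<hi)]; 
    if len(q)>5: print(lo,len(q),np.median(q,0).round(4),cv2.minAreaRect(q[:,:2].astype(np.float32)*1000))
E
```

```text
clock: 2.85
tool_pos: [0.4377, -0.1548, 0.2495]
eef_rot: [0.14, 0.99, 0.0, -0.0]
contact_force: [0.7, -0.3, -0.5]
opening: 0.998
finger_force: 0.0
clock: 3.85
tool_pos: [0.4378, -0.1536, 0.2495]
eef_rot: [-0.172, 0.985, 0.0, -0.0]
contact_force: [-0.6, 0.3, 0.4]
opening: 1.003
finger_force: 0.0
[ 0.43784575 -0.15357026  0.24949718] [[-0.941 -0.34  -0.   ]
 [-0.34   0.941  0.   ]
 [ 0.     0.001 -1.   ]] [ 0.56  0.52 -0.49  2.02  0.37  0.69  1.75]
0.168 719 [ 0.4372 -0.1532  0.1742] ((438.045654296875, -152.67665100097656), (19.438232421875, 15.956893920898438), 19.35289192199707)
0.115 322 [ 0.4257 -0.159   0.1221] ((427.94317626953125, -156.198486328125), (30.07732582092285, 27.099077224731445), 18.26656150817871)
0.04 4246 [ 0.4397 -0.1641  0.0452] ((438.3879089355469, -153.188232421875), (51.90351486206055, 133.29052734375), 18.954647064208984)
```

View pics/w1.png

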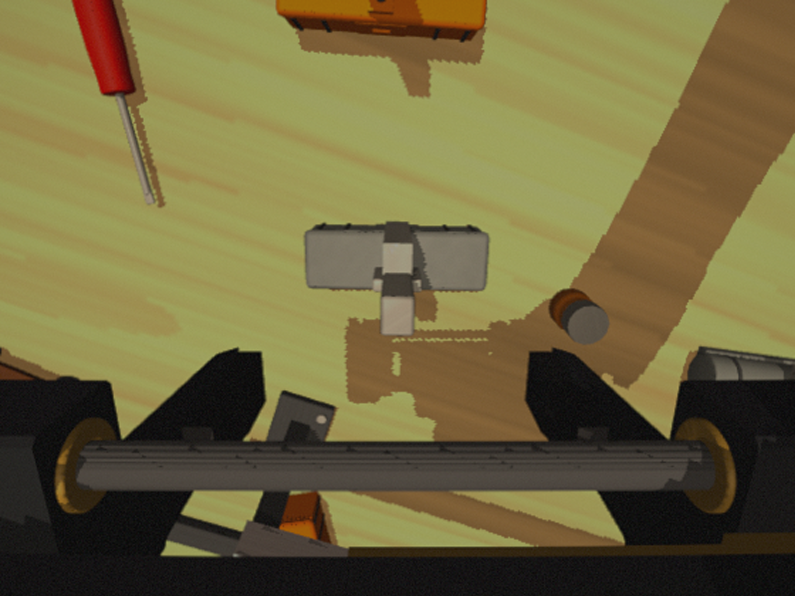

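The wrist view shows the van hanger's grip block at about (397,315), square between the fingers. Now I'll descend and grip.

```bash
python3 -m inch '1 0 .0008 .0145 0 0 .012;1 0 0 .0145 0 0 0;1 0 0 .0145 0 0 0;1 0 0 .0145 0 0 0;1 0 0 .0145 0 0 0;1 0 0 .0145 0 0 0;1 0 0 .0145 0 0 0;1 0 0 0 0 0 0' && python3 -m inch '-1 0 0 0 0 0 0;-1 0 0 0 0 0 0;-1 0 0 0 0 0 0;-1 0 0 0 0 0 0;-1 0 0 0 0 0 0;-1 0 0 0 0 0 0;-1 0 0 0 0 0 0;-1 0 0 0 0 0 0' 35
```

```text
clock: 4.57
tool_pos: [0.4366, -0.1524, 0.1463]
eef_rot: [-0.167, 0.986, 0.001, -0.002]
contact_force: [-0.1, 0.1, 0.1]
opening: 0.999
finger_force: 0.0
clock: 5.23
tool_pos: [0.4378, -0.1528, 0.1483]
eef_rot: [-0.167, 0.986, -0.0, 0.0]
contact_force: [-0.2, -0.8, -0.2]
opening: 0.417
finger_force: 0.0
```

```bash
python3 -m inch '-1 0 0 0 0 0 0;-1 0 0 0 0 0 0;-1 0 0 0 0 0 0;-1 0 0 0 0 0 0;-1 0 0 0 0 0 0;-1 0 0 0 0 0 0;-1 0 0 0 0 0 0;-1 0 0 0 0 0 0;-1 0 0 0 0 0 0;-1 0 0 0 0 0 0' 35 && python3 -m inch '-1 0 0 -.005 0 0 0;-1 0 0 -.009 0 0 0;-1 0 0 -.013 0 0 0;-1 0 0 -.013 0 0 0;-1 0 0 -.013 0 0 0;-1 0 0 -.013 0 0 0;-1 0 0 -.009 0 0 0;-1 0 0 -.003 0 0 0;-1 0 0 0 0 0 .03;-1 0 0 0 0 0 .05;-1 0 0 0 0 0 .05;-1 0 0 0 0 0 .05;-1 0 0 0 0 0 .05;-1 0 0 0 0 0 .05;-1 0 0 0 0 0 .049;-1 0 0 0 0 0 0;-1 0 0 0 0 0 0;-1 0 0 0 0 0 0'
```

```text
clock: 6.07
tool_pos: [0.4377, -0.1527, 0.1481]
eef_rot: [-0.167, 0.986, 0.0, -0.0]
contact_force: [-0.6, 0.3, -0.8]
opening: 0.178
finger_force: 35.0
clock: 7.57
tool_pos: [0.4375, -0.1527, 0.2258]
eef_rot: [-0.004, 1.0, 0.0, -0.0]
contact_force: [-0.1, -0.7, -3.8]
opening: 0.181
finger_force: 35.0
```

```bash
python3 -m inch '-1 -.008 .009 0 0 0 0;-1 -.0127 .0157 0 0 0 0;-1 -.0127 .0157 0 0 0 0;-1 -.0127 .0157 0 0 0 0;-1 -.0127 .0157 0 0 0 0;-1 -.0127 .0157 0 0 0 0;-1 -.0127 .0157 0 0 0 0;-1 -.0127 .0157 0 0 0 0;-1 -.0127 .0157 0 0 0 0;-1 -.0127 .0157 0 0 0 0;-1 -.005 .0067 0 0 0 0;-1 0 0 0 0 0 0;-1 0 0 0 0 0 0;-1 0 0 0 0 0 0'
python3 - <<'E'
from h import *
s=get_state(); print(s["tool_pos"],s["contact_force"])
for n in("top","side","wrist"):
    im,d,W=cloud(n); np.savez(n+"2.npz",im=im,W=W)
    p=W.reshape(-1,3)
    q=p[(p[:,0]>.6)&(p[:,0]<.65)&(abs(p[:,1])<.19)&(p[:,2]>.12)&(p[:,2]<.2)]
    for lo,hi in((.157,.166),(.143,.153),(.134,.143)):
        k=q[(q[:,2]>lo)&(q[:,2]<hi)]
        if len(k)>5: print(n,lo,len(k),np.median(k,0).round(4),k.min(0).round(4),k.max(0).round(4))
    V=camera_model(n)
    if n!="wrist":
        c,_=cv2.projectPoints(np.array([[.6,0,.17]]),cv2.Rodrigues(np.array(V["view"])[:3,:3])[0],np.array(V["view"])[:3,3],np.array(V["intrinsics"],float),np.array(V["dist"],float))
        print(c.ravel())
        u,v=c.ravel().astype(int); print(u,v)
        x0,y0=max(0,u-100),max(0,v-70); save(f"pics/{n}2.png",im[y0:y0+145,x0:x0+200],4)
    else: save("pics/wrist2.png",im,1.42)
E
```

```text
clock: 8.73
tool_pos: [0.5629, 0.0036, 0.2258]
eef_rot: [-0.003, 1.0, -0.001, -0.001]
contact_force: [0.4, 0.7, -5.1]
opening: 0.176
finger_force: 35.0
[0.56285037 0.00357115 0.22584897] [ 0.41554172  0.712989   -5.06967803]
top 0.157 188 [0.6141 0.1398 0.162 ] [ 0.61   -0.1899  0.157 ] [0.6366 0.1897 0.166 ]
top 0.143 310 [0.6238 0.1346 0.1478] [ 0.6099 -0.1888  0.143 ] [0.6344 0.19   0.1529]
top 0.134 42 [0.611  0.1333 0.1386] [0.6098 0.0478 0.1347] [0.6127 0.1882 0.1427]
[283.60416027 171.80272625]
283 171
side 0.157 446 [ 0.6302 -0.0725  0.1606] [ 0.6088 -0.1897  0.157 ] [0.6375 0.1895 0.166 ]
side 0.143 511 [ 0.6269 -0.0752  0.1479] [ 0.6088 -0.1896  0.143 ] [0.6349 0.1885 0.1529]
side 0.134 216 [ 0.6117 -0.0547  0.1388] [ 0.6092 -0.1898  0.1341] [0.6326 0.1868 0.143 ]
[302.21189854 186.65325545]
302 186
wrist 0.157 1930 [ 0.6121 -0.1194  0.1618] [ 0.609  -0.1886  0.157 ] [0.6173 0.19   0.1645]
wrist 0.143 2800 [ 0.6235 -0.1229  0.1484] [ 0.6089 -0.1899  0.143 ] [0.6334 0.19   0.153 ]
wrist 0.134 870 [ 0.6114 -0.1185  0.1394] [ 0.6089 -0.1899  0.1345] [0.6135 0.1898 0.143 ]
```

View pics/side2.png

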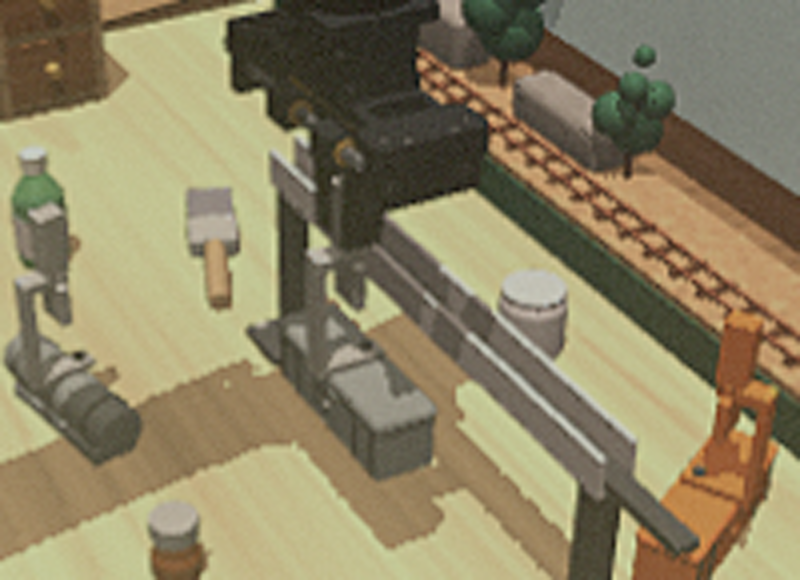

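View pics/wrist2.png

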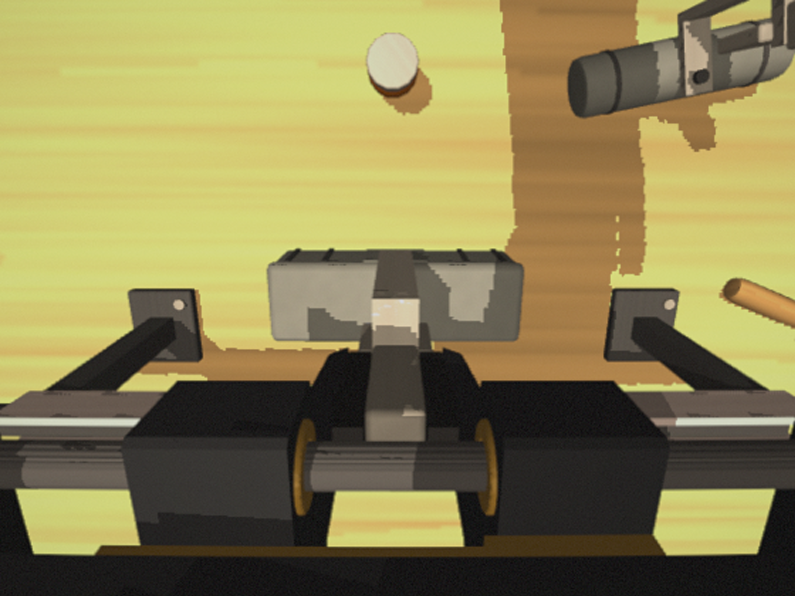

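The side view shows the van hanging level in front of the rail, with the tongue at about (350,280) above lip height. The wrist view shows the van parallel to the rail. Next I'll cross the lip.

```bash
python3 -m inch '-1 -.004 .001 0 0 0 0;-1 -.007 0 0 0 0 0;-1 -.008 0 0 0 0 0;-1 -.008 0 0 0 0 0;-1 -.008 0 0 0 0 0;-1 -.008 0 0 0 0 0;-1 -.008 0 0 0 0 0;-1 -.006 0 0 0 0 0;-1 -.0025 0 0 0 0 0;-1 0 0 0 0 0 0;-1 0 0 0 0 0 0;-1 0 0 0 0 0 0'
```

```text
clock: 9.88
tool_pos: [0.6229, 0.0066, 0.2261]
eef_rot: [-0.004, 1.0, -0.0, -0.0]
contact_force: [-0.0, 0.4, -4.7]
opening: 0.179
finger_force: 35.0
```

```bash
python3 -m inch '-1 0 0 .002 0 0 0;-1 0 0 .003 0 0 0;-1 0 0 .003 0 0 0;-1 0 0 .003 0 0 0;-1 0 0 .003 0 0 0;-1 0 0 .002 0 0 0;-1 0 0 0 0 0 0;-1 0 0 0 0 0 0' && python3 -m inch '-1 0 0 .001 0 0 0;-1 0 0 .001 0 0 0;-1 0 0 0 0 0 0' && python3 -m inch '-1 0 0 .001 0 0 0;-1 0 0 0 0 0 0'
```

```text
clock: 10.55
tool_pos: [0.6234, 0.0065, 0.21]
eef_rot: [-0.004, 1.0, 0.0, -0.0]
contact_force: [0.7, 0.1, -3.8]
opening: 0.18
finger_force: 35.0
clock: 10.8
tool_pos: [0.6234, 0.0066, 0.2081]
eef_rot: [-0.004, 1.0, 0.0, -0.0]
contact_force: [-0.7, -0.0, -3.6]
opening: 0.176
finger_force: 35.0
clock: 10.97
tool_pos: [0.6234, 0.0065, 0.2071]
eef_rot: [-0.004, 1.0, 0.0, -0.0]
contact_force: [-0.3, -0.1, -2.9]
opening: 0.173
finger_force: 35.0
```

```bash
python3 -m inch '-1 0 0 .0008 0 0 0;-1 0 0 0 0 0 0' && python3 -m inch '-1 0 0 .0005 0 0 0;-1 0 0 0 0 0 0' && python3 -m inch '-1 0 0 .0005 0 0 0;-1 0 0 0 0 0 0'
```

```text
clock: 11.13
tool_pos: [0.6234, 0.0066, 0.2063]
eef_rot: [-0.004, 1.0, 0.0, -0.0]
contact_force: [-0.8, 0.1, -3.0]
opening: 0.176
finger_force: 35.0
clock: 11.3
tool_pos: [0.6235, 0.0066, 0.2062]
eef_rot: [-0.004, 1.0, 0.0, 0.0]
contact_force: [-0.4, -0.7, -1.2]
opening: 0.18
finger_force: 35.0
clock: 11.47
tool_pos: [0.6236, 0.0066, 0.2062]
eef_rot: [-0.004, 1.0, -0.0, 0.0]
contact_force: [-1.4, 0.0, 4.0]
opening: 0.18
finger_force: 35.0
```

Touchdown on the strip at TCP z = 0.2062 with about 8 N. Now I'll slide towards −y and watch for the drop.

```bash
python3 -m inch '-1 0 -.002 0 0 0 0;-1 0 -.002 0 0 0 0;-1 0 -.002 0 0 0 0;-1 0 -.002 0 0 0 0' && python3 -m inch '-1 0 -.002 0 0 0 0;-1 0 -.002 0 0 0 0;-1 0 -.002 0 0 0 0;-1 0 -.002 0 0 0 0' && python3 -m inch '-1 0 -.002 0 0 0 0;-1 0 -.002 0 0 0 0;-1 0 -.002 0 0 0 0'
```

```text
clock: 11.8
tool_pos: [0.6245, 0.0009, 0.2061]
eef_rot: [-0.004, 1.0, 0.002, 0.001]
contact_force: [0.6, 5.4, 3.5]
opening: 0.175
finger_force: 35.0
clock: 12.13
tool_pos: [0.6247, -0.008, 0.206]
eef_rot: [-0.004, 1.0, 0.001, 0.001]
contact_force: [-0.0, 5.1, 3.4]
opening: 0.175
finger_force: 35.1
clock: 12.38
tool_pos: [0.6246, -0.0142, 0.2059]
eef_rot: [-0.004, 1.0, 0.001, 0.001]
contact_force: [0.1, 5.2, 3.7]
opening: 0.18
finger_force: 35.1
```

```bash
python3 -m inch '-1 .0005 -.002 0 0 0 0;-1 .0005 -.002 0 0 0 0' && python3 -m inch '-1 0 -.002 0 0 0 0;-1 0 -.001 0 0 0 0' && python3 -m inch '-1 0 -.0015 0 0 0 0;-1 0 -.0015 0 0 0 0'
```

```text
clock: 12.55
tool_pos: [0.6236, -0.019, 0.2058]
eef_rot: [-0.004, 1.0, 0.001, 0.001]
contact_force: [0.4, 4.3, 2.3]
opening: 0.18
finger_force: 35.1
clock: 12.72
tool_pos: [0.6211, -0.0257, 0.204]
eef_rot: [-0.003, 1.0, -0.002, -0.002]
contact_force: [0.4, -1.2, -4.6]
opening: 0.18
finger_force: 35.0
clock: 12.88
tool_pos: [0.6216, -0.0273, 0.2043]
eef_rot: [-0.003, 1.0, -0.001, -0.001]
contact_force: [-0.7, 0.1, -3.7]
opening: 0.176
finger_force: 35.0
```

The tongue dropped at y of about −0.024, the force went back to free hanging weight. Now I'll lower it to the floor.

```bash
python3 -m inch '-1 0 0 .0015 0 0 0;-1 0 0 .0015 0 0 0;-1 0 0 0 0 0 0' && python3 -m inch '-1 0 0 .001 0 0 0;-1 0 0 .001 0 0 0;-1 0 0 0 0 0 0' && python3 -m inch '-1 0 0 .0008 0 0 0;-1 0 0 0 0 0 0' && python3 -m inch '-1 0 0 .0005 0 0 0;-1 0 0 0 0 0 0'
```

```text
clock: 13.13
tool_pos: [0.6222, -0.0256, 0.2018]
eef_rot: [-0.004, 1.0, -0.0, -0.001]
contact_force: [-0.0, -0.5, -3.4]
opening: 0.18
finger_force: 35.0
clock: 13.38
tool_pos: [0.6225, -0.0253, 0.2002]
eef_rot: [-0.004, 1.0, 0.0, -0.0]
contact_force: [-0.2, 0.2, -4.0]
opening: 0.184
finger_force: 35.0
clock: 13.55
tool_pos: [0.6226, -0.0254, 0.1995]
eef_rot: [-0.004, 1.0, 0.0, -0.0]
contact_force: [0.1, -0.2, -4.3]
opening: 0.174
finger_force: 35.0
clock: 13.72
tool_pos: [0.6227, -0.0255, 0.1991]
eef_rot: [-0.004, 1.0, 0.0, 0.0]
contact_force: [-0.6, 0.7, -4.0]
opening: 0.174
finger_force: 35.0
```

```bash
python3 -m inch '-1 0 0 .0005 0 0 0;-1 0 0 0 0 0 0' && python3 -m inch '-1 0 0 .0005 0 0 0;-1 0 0 0 0 0 0' && python3 -m inch '-1 0 0 .0003 0 0 0;-1 0 0 0 0 0 0'
```

```text
clock: 13.88
tool_pos: [0.6227, -0.0254, 0.1985]
eef_rot: [-0.004, 1.0, 0.0, -0.0]
contact_force: [0.2, -0.8, -3.9]
opening: 0.176
finger_force: 35.0
clock: 14.05
tool_pos: [0.6228, -0.0254, 0.1982]
eef_rot: [-0.004, 1.0, 0.0, 0.0]
contact_force: [-0.6, 0.2, -1.8]
opening: 0.177
finger_force: 35.0
clock: 14.22
tool_pos: [0.6228, -0.0255, 0.1982]
eef_rot: [-0.004, 1.0, 0.0, 0.0]
contact_force: [-0.6, 0.2, 0.5]
opening: 0.172
finger_force: 35.0
```

It's home, exactly 8 mm below the strip with light load. Releasing now and retreating upwards.

```bash
python3 -m inch '-1 0 0 0 0 0 0;-.6 0 0 0 0 0 0;-.5 0 0 0 0 0 0;-.4 0 0 0 0 0 0;-.2 0 0 0 0 0 0;0 0 0 0 0 0 0;0 0 0 0 0 0 0;0 0 0 0 0 0 0' 5 && python3 -m inch '0 0 0 -.003 0 0 0;0 0 0 -.006 0 0 0;0 0 0 -.01 0 0 0;0 0 0 -.015 0 0 0;0 0 0 -.02 0 0 0;0 0 0 -.02 0 0 0;0 0 0 -.02 0 0 0;0 0 0 -.02 0 0 0;0 0 0 -.01 0 0 0;0 .02 0 0 0 0 0;0 .02 0 0 0 0 0;0 .02 0 0 0 0 0;0 .02 0 0 0 0 0;0 .02 0 0 0 0 0;0 0 0 0 0 0 0'
python3 - <<'E'
from h import *
im,d,W=cloud("side"); save("pics/side3.png",im[115:260,200:400],4)
p=W.reshape(-1,3); q=p[(abs(p[:,0]-.62)<.05)&(abs(p[:,1]+.025)<.06)&(p[:,2]>.21)&(p[:,2]<.26)]
k=q[q[:,2]>.219]; print(len(q),q[:,2].max() if len(q) else 0,np.median(k,0) if len(k) else "")
E
```

```text
clock: 14.88
tool_pos: [0.6227, -0.0254, 0.1978]
eef_rot: [-0.004, 1.0, 0.0, 0.0]
contact_force: [0.4, 0.9, 1.3]
opening: 0.499
finger_force: 0.0
clock: 16.13
tool_pos: [0.5189, -0.0265, 0.3221]
eef_rot: [-0.004, 1.0, -0.001, -0.002]
contact_force: [-0.0, 0.3, -0.5]
opening: 0.5
finger_force: 0.0
72 0.22445511543393473 [ 0.62235253 -0.03022684  0.22217837]
```

View pics/side3.png

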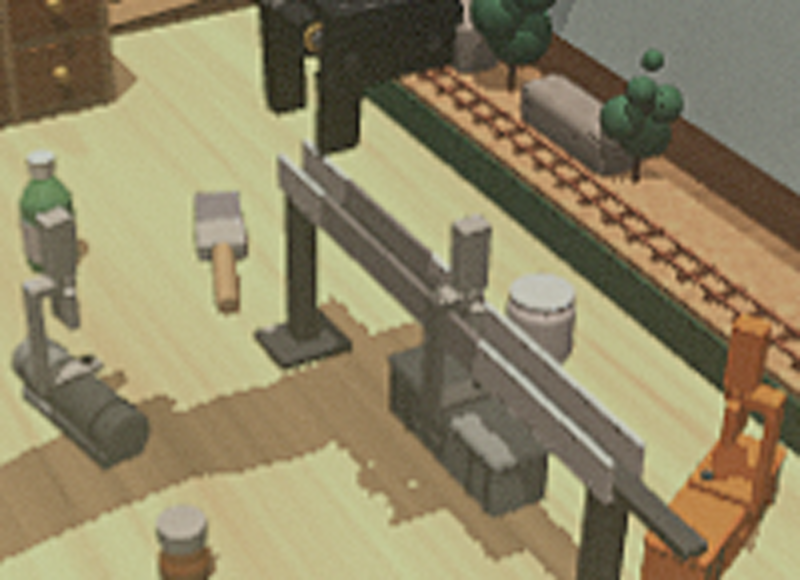

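The hanger hangs upright with its grip block at about (470,255). The block's top is at z ≈ 0.223, against 0.224 expected when home, and the gripper is clear.

```bash
python3 -m inch '0 0 0 0 0 0 0;0 0 0 0 0 0 0;0 0 0 0 0 0 0;0 0 0 0 0 0 0' && python3 -c "from plant import r; print(r.finish_job())"
```

```text
clock: 16.52
tool_pos: [0.5234, -0.0261, 0.3216]
eef_rot: [-0.004, 1.0, 0.0, 0.0]
contact_force: [0.3, 0.2, -0.2]
opening: 0.499
finger_force: 0.0
the job is handed in; nothing more can be done
None
```

The van hanger hangs on the drying rail with its tongue home in the notch on the channel floor; readings after each step showed about 8 N of contact at most, nothing else was knowingly touched, and the job was handed in at 16.5 s.

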